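Lock the banding wheel, tighten the plate's hand nut, release the brake

TASK

The drilled plate on the banding wheel is only loosely held by the hand nut on its centre stud. Push the wheel's kick-down brake lever down until its rubber foot bites the rim and the wheel stays locked when you let go (a firm press of about 15 N on the handle; more than 20 N would bend the spindle), turn the hand nut clockwise until it is fully home, then flick the brake lever right back up so that the wheel is left free and at rest. Do not disturb the bottles and pots standing round it.

Things in the scene. Friction and masses are not known exactly. Their poses are not given: they have to be found in the camera images.
- wheel_stand: green cast stand of the banding wheel, fixed to the bench; origin on the bench on the wheel's vertical axis, z up; its +y axis points from the wheel's axis to the brake. Its two 7 mm fork cheeks (30 mm apart, 44 mm over all, standing 102 to 134 mm out along +y, 104 mm high) carry the brake lever
- wheel_head: the wheel's grey iron disc, 200 mm diameter, 14 mm thick, top face 62 mm above the bench, which turns freely about its vertical axis (it is dragged round with the nut unless the brake holds it); origin on the axis 42 mm above the bench. A white plate of 160 mm, rim 81 mm above the bench, is set on it
- wheel_centre (a point): middle of the disc's top face, on the wheel's axis, 62 mm above the bench
- wheel_turn (a joint): angle of the disc, rad, counter-clockwise from above; any value
- nut_grip (a point): grip point of the black hand nut at the wheel's centre: half-way along its upright wing, 13 mm below the wing's top. The wing is 52 mm long (this point's x axis), 13 mm thick (its y axis) and 34 mm high, and stands on a flange of 20 mm radius whose top is 21 mm below this point; the steel stud, 8 mm thick, ends 10 mm above the wing
- nut_turn (a joint): turn of the hand nut on its stud relative to the disc, rad, clockwise from above positive: starts at 0 to 0.5, 1.2 is fully home (hard stop). It drags with about 0.3 N m all the way
- brake_lever: brake lever: origin on its hinge; carries arm, handle and a leg with the rubber foot. The foot's threaded stem has an unknown setting, so it meets the rim anywhere between 0.79 and 1.01 rad; from there the force at the handle climbs by some 1 to 3 N per mm. Let go, it stays biting (a small spring-back is normal)
- brake_hinge (a point): the lever's hinge point, 90 mm above the bench, 116 mm from the wheel's axis; the hinge line is the stand's x axis
- brake_handle (a point): centre of the handle: a red ribbed rubber barrel 20 mm in diameter and 38 mm long, parallel to the hinge line (the stand's x axis), flat ends, 110 mm from the hinge, at the outer end of a steel arm 14 mm wide. Free on both sides, above and below
- brake_angle (a joint): angle of the lever, rad: 0 is up against its stop (arm out and up, 57 degrees above level), growing as the handle goes down; at 0.9 the arm is 6 degrees above level; 1.25 ends its swing. The stiff hinge keeps it wherever it is left; moving it takes 6 to 9 N at the handle, either way
- medium_bottle_a: amber bottle with black cap, 63 mm diameter, 111 mm high, beside the wheel on the side away from the brake; origin at its foot; leave alone
- medium_bottle_b: amber bottle like the other; leave alone
- pigment_jar_2: small glass jar of blue powder, 50 mm diameter, 52 mm high, beyond the brake handle; origin at its foot; leave alone
- gilt_pot: small white pot with a cork, 42 mm diameter, 46 mm high, beyond the brake handle; origin at its foot; leave alone

How it is judged:
By the outcome, as a careful person would: the job done as asked, in the order asked, and still so for the second after the job is handed in, with the robot touching nothing.
It also fails if it takes over 72 s, if anything falls off the work surface, if the arm or the gripper's body presses on something with over 40 N, if the wrist force passes 120 N, or if a joint passes its speed limit or range.

ROBOT

A 6-joint arm with a two-finger parallel gripper is mounted at the origin on a cart in front of the work surface, level with it; the furniture and walls round the work are solid. World frame = base frame: x ahead of the robot, y to its left, z up, the work surface at z = 0. Lengths are in m, angles in rad, forces in N, time in s.
With the tool pointing down it reaches from about 0.3 to 0.95 m from the base axis. Payload 3.1 kg.
Tool frame: the origin (TCP) lies between the finger pads; the fingertips stand 19 mm ahead of it and the grasp point (between the pads) is the TCP; z points along the fingers, y is the line along which they close (so a half turn about z gives the same grasp; the last joint's range is limited). The gripper opens to 85 mm and grips with 20 to 120 N. Pads are 22 mm wide; open, the fingers measure 114 mm over their backs; the gripper's body (76 mm by 85 mm) begins 54 mm behind the grasp point. The pads swing forward as they close: fully open they stand 13 mm farther back than shut.
Start: joints at [-0.07, 0.308, 1.634, -0, 1.2, -0.07], TCP at [0.625, -0, 0.215] pointing down, gripper open.
Joint ranges: [-3.06, 3.06], [-0.79, 1.96], [0.05, 2.63], [-1.19, 4.34], [0.05, 2.64], [-2.94, 2.94]. Speed limits (rad/s): [2.79, 2.79, 3.14, 3.14, 3.14, 3.14].

INTERFACE

Orientations are given as [roll, pitch, yaw] about the fixed x, y, z axes, in that order (R = Rz(yaw) Ry(pitch) Rx(roll)).
In Python, from cell import * gives the robot as it stands. The module is installed in compiled form; this text tells all that it offers.
- The arm moves only by the tool drive_tool, never from a script. Its argument "motion" is a list of rows, each an object of numbers: "gripper": the opening in per cent of the stroke, from 0 (shut) to 100 (fully open); "x", "y", "z": the shift along the tool's x, y, z in cm; "twist": the turn about the tool's z in degrees. In form: [{"gripper": .., "x": .., "y": .., "z": .., "twist": ..}, ...]. A call has 1 to 20 rows; each row is the pose to reach, as a shift and turn from the pose commanded when the call began, along the tool's axes at that moment; what a row does not reach only later rows make up. A row lasts 1/12 s, in which the tool goes at most 41.7 mm and 7.16 degrees, less where a joint would pass 70% of its speed; a pose out of reach is approached as far as the arm can. A call with a gripper value outside its range is refused whole. The fingers move at their own pace and stop on an object; "squeeze" is the grip in N (left out, the last holds). Time passes only in rows, so rows that repeat a pose let the fingers close. It gives the time, the measured TCP pose, the force, the opening and the grip force at its end, in the units of the state.
- sense(): the state, without advancing time (a new reading comes with each control period).
- snapshot(name): name is "scene" or "side" or "wrist"; returns a dict with "pixels" (480x640x3 uint8, red, green, blue), "z_map" (480x640 float32, m along the optical axis (not along the pixel's ray), 0 where there is no reading), "fx", "fy", "cx", "cy" (pixels), "R" (3x3) and "t" (3): a world point X has camera coordinates R X + t. Camera axes: x right, y down, z forward; pixel columns grow to the right and rows downward; lengths in m; the calibration is good to about 2 mm. A picture is of the moment at which its call begins.
- finish_job(): hands the job in; it is judged then, once.
The state is a dict: "time_s": time; "joints": joint angles; "qvel": joint speeds; "effort": joint torques, N m; "eef_pos": TCP position; "ee_rot": TCP orientation; "ft_force": force on the tool from outside, world axes, zero at the start; "moment": the same for the moment, N m; "width": finger opening in m; "finger_force": force on a finger pad.
Only numpy, scipy, OpenCV 4.12 (cv2) and the standard library are available. Lean on these libraries where they do the work, as an engineer would, in place of code of your own. Each camera call takes 0.05 s, during which the arm holds its last target. There are 200 camera calls.

## Working session

There is one attempt and no reset: what is moved stays moved. The work goes in short steps, Python scripts to look and compute and a tool call to move; the robot and the scene stay as the last step left them, time stands still between calls to the robot, and variables do not carry over. Pictures are saved under pics/ and viewed, at most 10 in all, crops included, and the job is handed in when it is done.

Besides the shell and the picture viewer there is one more tool, called after ">>>" as name(argument=value, ...) on one line, values as JSON. drive_tool: Moves the arm, as the interface text tells. Its arguments: {"type":"object","properties":{"motion":{"type":"array"},"squeeze":{"type":"number"}},"required":["motion"]}

```bash
mkdir -p pics; cat > h.py <<'E'
from cell import *
import numpy as np, cv2
def pts(s):
    v,u=np.mgrid[0:480,0:640]; z=s["z_map"]
    c=np.stack([(u-s["cx"])/s["fx"]*z,(v-s["cy"])/s["fy"]*z,z],-1)
    return (c-s["t"])@s["R"]
def save(s,n): cv2.imwrite(f"pics/{n}.png",s["pixels"][:,:,::-1])
E
python3 - <<'E'
from h import *
print(sense())
ims=[]
for n in("scene","side"):
    s=snapshot(n); np.savez(n+".npz",**s); save(s,n)
    print(n,s["R"].round(3).tolist(),s["t"],s["fx"],(s["z_map"]>0).mean())
    P=pts(s); c=s["pixels"].astype(int); h=cv2.cvtColor(s["pixels"],cv2.COLOR_RGB2HSV)
    red=((h[...,0]<8)|(h[...,0]>172))&(h[...,1]>140)&(h[...,2]>60)
    k,l,st,ce=cv2.connectedComponentsWithStats(red.astype(np.uint8))
    for i in range(1,k):
        if st[i,4]>40: 
            q=P[(l==i)&(s["z_map"]>0)]; print("red",ce[i].round(),st[i,4],np.median(q,0).round(3),q.min(0).round(3),q.max(0).round(3))
E
```

```text
{'time_s': 0.0, 'joints': array([-6.96645669e-02,  3.09025499e-01,  1.63522346e+00, -3.79924492e-05,
        1.19966778e+00, -6.96856907e-02]), 'qvel': array([ 9.53894859e-05,  1.41299411e-03, -1.48796398e-03,  4.99703909e-04,
        2.18937442e-03, -1.23163619e-03]), 'effort': array([ 1.43707580e-04, -4.15252447e+01, -2.76667070e+01, -1.74997494e-04,
        1.01000658e-02, -1.14578896e-05]), 'eef_pos': array([6.24128649e-01, 4.37996401e-05, 2.13616766e-01]), 'ee_rot': array([-3.13927175e+00, -1.26536056e-04,  1.57083112e+00]), 'ft_force': array([ 0.42582295, -0.01888471, -0.13679048]), 'moment': array([ 0.01357936, -0.04724264, -0.02213694]), 'finger_force': 0.0, 'width': 0.08531368923580546}
scene [[0.787, -0.617, 0.01], [-0.25, -0.333, -0.909], [0.565, 0.713, -0.416]] [-0.41666279  0.24897435  0.76710901] 509.37002017814996 0.9826236979166667
red [272. 216.] 147 [0.464 0.066 0.186] [0.447 0.059 0.171] [0.485 0.079 0.191]
red [442. 252.] 949 [ 0.987  0.066 -0.026] [ 0.829 -0.124 -0.046] [1.079 0.131 0.009]
side [[-0.932, -0.362, 0.008], [-0.205, 0.507, -0.837], [0.299, -0.782, -0.547]] [0.49579438 0.21447757 0.86661957] 500.12006317638776 0.9959244791666667
red [156. 256.] 1531 [ 0.959 -0.037 -0.021] [ 0.829 -0.123 -0.044] [1.078 0.13  0.012]
red [344. 243.] 211 [0.464 0.079 0.188] [ 0.448 -0.092  0.086] [0.51  0.087 0.194]
```

View pics/scene.png

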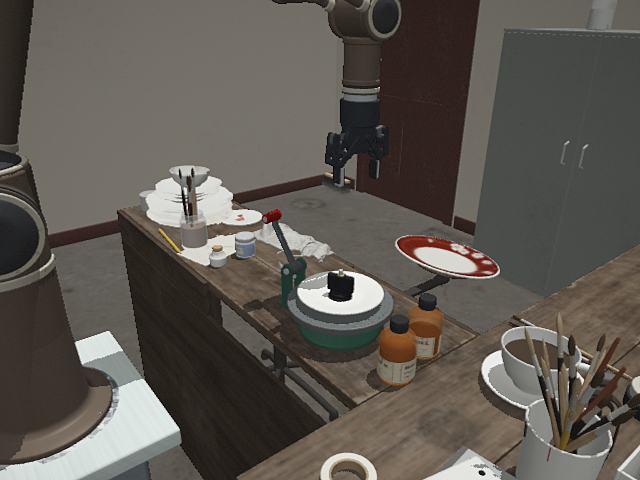

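View pics/side.png

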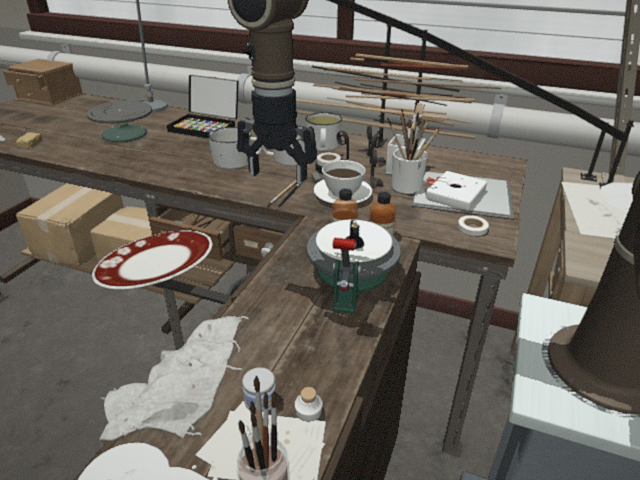

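The scene picture shows the wheel at about (341,295), the red handle at (272,216), the jar at (245,245), the pot at (218,257) and the bottles at (398,355) and (427,330). In the side picture the handle is at (344,243) and the nut at (355,233).

```bash
python3 - <<'E'
from h import *
for n,box in(("scene",(270,250,410,370)),("side",(290,190,415,300))):
    s=dict(np.load(n+".npz")); P=pts(s); h=cv2.cvtColor(s["pixels"],cv2.COLOR_RGB2HSV)
    m=np.zeros((480,640),bool); m[box[1]:box[3],box[0]:box[2]]=1
    w=m&(h[...,1]<40)&(h[...,2]>150)&(abs(P[...,2]-.08)<.012)
    c=cv2.findContours(w.astype(np.uint8),0,1)[0]; c=max(c,key=len)[:,0]
    q=P[c[:,1],c[:,0]]; 
    (x,y),r=cv2.minEnclosingCircle(q[:,:2].astype(np.float32)); print(n,"plate",x,y,r,q[:,2].mean())
    # rim ellipse centre ray to z=.081
    e=cv2.fitEllipse(cv2.convexHull(c)); 
    d=s["R"].T@np.array([(e[0][0]-s["cx"])/s["fx"],(e[0][1]-s["cy"])/s["fy"],1]); o=-s["R"].T@s["t"]; print("ell",e,o+d*(.081-o[2])/d[2])
    b=m&(h[...,2]<60)&(P[...,2]>.085)&(P[...,2]<.17)&(np.hypot(P[...,0]-x,P[...,1]-y)<.04); print("nut",b.sum(),P[b].mean(0),P[b].min(0),P[b].max(0))
    g=m&(h[...,0]>65)&(h[...,0]<100)&(h[...,1]>80)&(P[...,2]>.07)&(P[...,2]<.12); print("cheeks",g.sum(),P[g].mean(0),P[g].min(0),P[g].max(0))
    for nm,bx in (("jar",(233,230,258,260) if n=="scene" else (240,368,276,410)),("pot",(207,243,230,268) if n=="scene" else (294,387,324,420)),("botA",(378,316,417,385)if n=="scene" else (333,190,357,222)),("botB",(410,293,443,357)if n=="scene" else (370,193,396,225))):
        q=P[bx[1]:bx[3],bx[0]:bx[2]].reshape(-1,3); q=q[(q[:,2]>.02)&(q[:,2]<.13)]; print(nm,np.median(q,0).round(3),np.percentile(q,3,0).round(3),np.percentile(q,97,0).round(3))
E
```

```text
scene plate 0.5029746890068054 -0.1011892557144165 0.08174601942300797 0.07632072938459797
ell ((340.5164794921875, 292.27410888671875), (43.346858978271484, 85.64839172363281), 92.17980194091797) [ 0.49569801 -0.1083467   0.081     ]
nut 363 [ 0.49746237 -0.10480068  0.10016639] [ 0.48505413 -0.12574012  0.08507482] [ 0.51389405 -0.07968746  0.1134698 ]
cheeks 175 [ 0.47195025 -0.00172521  0.08725562] [ 0.45374077 -0.27949552  0.0702018 ] [0.50728606 0.02753128 0.1068534 ]
jar [0.519 0.275 0.043] [0.502 0.264 0.021] [0.544 0.307 0.051]
pot [0.442 0.272 0.031] [0.429 0.262 0.021] [0.459 0.289 0.046]
botA [ 0.471 -0.277  0.067] [ 0.453 -0.296  0.024] [ 0.542 -0.197  0.109]
botB [ 0.557 -0.265  0.074] [ 0.487 -0.295  0.024] [ 0.583 -0.235  0.109]
side plate 0.4964546263217926 -0.10116095095872879 0.08032455295324326 0.07814396424593376
ell ((364.7137756347656, 240.45750427246094), (40.05485153198242, 51.37114334106445), 94.80545806884766) [ 0.47843683 -0.10209243  0.081     ]
nut 104 [ 0.49599634 -0.08299043  0.10444196] [ 0.48663114 -0.11225582  0.08580339] [ 0.51334986 -0.07219687  0.11584139]
cheeks 141 [0.47897298 0.01402985 0.08885728] [ 0.45584305 -0.23812177  0.07030268] [0.56474444 0.03624607 0.1056764 ]
jar [0.525 0.296 0.051] [0.503 0.27  0.025] [0.547 0.314 0.054]
pot [0.444 0.29  0.031] [0.429 0.273 0.022] [0.463 0.301 0.047]
botA [ 0.567 -0.229  0.079] [ 0.542 -0.377  0.035] [ 0.636 -0.163  0.112]
botB [ 0.48  -0.246  0.078] [ 0.455 -0.269  0.046] [ 0.508 -0.232  0.111]
```

>>> drive_tool(motion=[{"gripper": 0,"x": 7.2,"y": -16,"z": -3,"twist": -10.9},{"gripper": 0,"x": 7.2,"y": -16,"z": -3,"twist": -10.9},{"gripper": 0,"x": 7.2,"y": -16,"z": -3,"twist": -10.9},{"gripper": 0,"x": 7.2,"y": -16,"z": -3,"twist": -10.9},{"gripper": 0,"x": 7.2,"y": -16,"z": -3,"twist": -10.9},{"gripper": 0,"x": 7.2,"y": -16,"z": -3,"twist": -10.9},{"gripper": 0,"x": 7.2,"y": -16,"z": -3,"twist": -10.9},{"gripper": 0,"x": 7.2,"y": -16,"z": -3,"twist": -10.9}], squeeze=40)

```text
time_s: 0.77
eef_pos: [0.4663, 0.0716, 0.245]
ee_rot: [3.14, 0.001, 1.761]
ft_force: [0.1, -0.9, 0.7]
width: 0.0002
finger_force: 0.0
```

```bash
python3 - <<'E'
from h import *
s=snapshot("wrist"); np.savez("wrist.npz",**s); save(s,"wrist1")
P=pts(s); h=cv2.cvtColor(s["pixels"],cv2.COLOR_RGB2HSV)
red=((h[...,0]<8)|(h[...,0]>172))&(h[...,1]>140)&(h[...,2]>60)&(P[...,2]>.15)
q=P[red]; v,u=np.nonzero(red); print(red.sum(),u.mean(),v.mean(),np.median(q,0),q.min(0),q.max(0))
if len(u): print(cv2.minAreaRect(np.c_[q[:,0],q[:,1]].astype(np.float32)))
st=sense(); print(st["eef_pos"],st["ee_rot"],st["ft_force"])
E
```

```text
2032 319.70324803149606 248.19094488188978 [0.46705641 0.07557173 0.191084  ] [0.44771035 0.05984319 0.18120259] [0.48728397 0.14368732 0.40446418]
((0.4613536298274994, 0.1032896339893341), (0.03737204894423485, 0.08274327963590622), 11.448771476745605)
[0.46629629 0.07148025 0.24482172] [3.14097014e+00 4.23241104e-04 1.76047289e+00] [0.64453655 0.33891843 0.38276458]
```

View pics/wrist1.png

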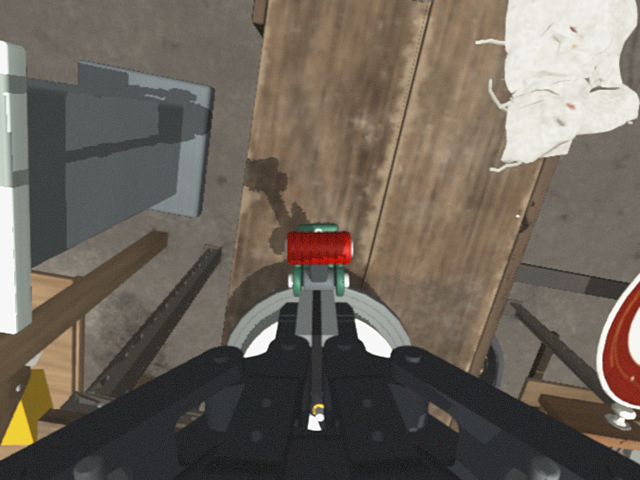

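The wrist picture shows the red handle at (319,247), level with the fingers' closing line. The white plate is behind the fingers.

>>> drive_tool(motion=[{"gripper": 0,"z": 2.0,"x": 0},{"gripper": 0,"z": 3.2,"x": 0},{"gripper": 0,"z": 3.6,"x": 0.5},{"gripper": 0,"z": 4.2,"x": 1.2},{"gripper": 0,"z": 4.8,"x": 1.8},{"gripper": 0,"z": 5.4,"x": 2.35},{"gripper": 0,"z": 6.0,"x": 2.85},{"gripper": 0,"z": 6.6,"x": 3.3},{"gripper": 0,"z": 7.1,"x": 3.6},{"gripper": 0,"z": 7.6,"x": 3.85},{"gripper": 0,"z": 8.1,"x": 4.1},{"gripper": 0,"z": 8.5,"x": 4.3},{"gripper": 0,"z": 8.8,"x": 4.4},{"gripper": 0,"z": 8.8,"x": 4.4}])

```text
invalid input
```

```bash
python3 - <<'E'
from h import *
s=snapshot("wrist"); save(s,"wrist2")
P=pts(s); h=cv2.cvtColor(s["pixels"],cv2.COLOR_RGB2HSV)
red=((h[...,0]<8)|(h[...,0]>172))&(h[...,1]>140)&(h[...,2]>60)&(P[...,2]>.08)&(P[...,2]<.25)
q=P[red]; v,u=np.nonzero(red); print(red.sum(),u.mean(),v.mean(),np.median(q,0),q.min(0),q.max(0))
st=sense(); print(st["eef_pos"],st["ft_force"])
E
```

```text
2033 318.5332021642892 247.72503689129366 [0.46715369 0.07541384 0.19109273] [0.44773974 0.05099902 0.15551541] [0.48735845 0.08563332 0.19475467]
[0.46622121 0.0713983  0.24465709] [0.3354745  0.06117116 0.19071677]
```

>>> drive_tool(motion=[{"gripper": 0,"x": 0,"y": 0,"z": 2.0,"twist": 0},{"gripper": 0,"x": 0,"y": 0,"z": 3.2,"twist": 0},{"gripper": 0,"x": 0.5,"y": 0,"z": 3.6,"twist": 0},{"gripper": 0,"x": 1.2,"y": 0,"z": 4.2,"twist": 0},{"gripper": 0,"x": 1.8,"y": 0,"z": 4.8,"twist": 0},{"gripper": 0,"x": 2.3,"y": 0,"z": 5.4,"twist": 0},{"gripper": 0,"x": 2.8,"y": 0,"z": 6.0,"twist": 0},{"gripper": 0,"x": 3.3,"y": 0,"z": 6.6,"twist": 0},{"gripper": 0,"x": 3.6,"y": 0,"z": 7.1,"twist": 0},{"gripper": 0,"x": 3.8,"y": 0,"z": 7.6,"twist": 0},{"gripper": 0,"x": 4.1,"y": 0,"z": 8.1,"twist": 0},{"gripper": 0,"x": 4.3,"y": 0,"z": 8.5,"twist": 0},{"gripper": 0,"x": 4.4,"y": 0,"z": 8.8,"twist": 0},{"gripper": 0,"x": 4.4,"y": 0,"z": 8.8,"twist": 0}])

```text
time_s: 2.03
eef_pos: [0.4561, 0.1152, 0.1561]
ee_rot: [-3.14, -0.0, 1.761]
ft_force: [-0.7, -0.7, -0.2]
width: 0.0002
finger_force: 0.0
```

```bash
python3 - <<'E'
from h import *
s=snapshot("wrist"); save(s,"wrist2")
P=pts(s); h=cv2.cvtColor(s["pixels"],cv2.COLOR_RGB2HSV)
red=((h[...,0]<8)|(h[...,0]>172))&(h[...,1]>140)&(h[...,2]>60)&(P[...,2]>.08)&(P[...,2]<.25)
q=P[red]; v,u=np.nonzero(red); print(red.sum(),u.mean(),v.mean(),np.median(q,0),q.min(0),q.max(0))
st=sense(); print(st["eef_pos"],st["ft_force"])
E
```

```text
503 316.2962226640159 414.28429423459244 [0.46312739 0.07959828 0.19034126] [0.45297404 0.07353422 0.18185971] [0.46706309 0.12634484 0.24873943]
[0.45641255 0.11514163 0.15649475] [-0.346328    0.60038654  0.11040965]
```

>>> drive_tool(motion=[{"gripper": 0,"x": 0,"y": 0,"z": -4,"twist": 0},{"gripper": 0,"x": 0,"y": 0,"z": -7.5,"twist": 0},{"gripper": 0,"x": 0,"y": 0,"z": -7.5,"twist": 0},{"gripper": 0,"x": -3,"y": 0,"z": -7.5,"twist": 0},{"gripper": 0,"x": -4.7,"y": 0,"z": -7.5,"twist": 0},{"gripper": 0,"x": -4.7,"y": 0,"z": -7.5,"twist": 0},{"gripper": 0,"x": -4.7,"y": 0,"z": -6.5,"twist": 0},{"gripper": 0,"x": -4.7,"y": 0,"z": -6.0,"twist": 0},{"gripper": 0,"x": -4.7,"y": 0,"z": -5.5,"twist": 0},{"gripper": 0,"x": -4.7,"y": 0,"z": -5.0,"twist": 0},{"gripper": 0,"x": -4.7,"y": 0,"z": -5.0,"twist": 0}])

```text
time_s: 3.0
eef_pos: [0.4642, 0.0695, 0.205]
ee_rot: [-3.138, -0.001, 1.762]
ft_force: [-0.5, -0.1, -0.1]
width: -0.0001
finger_force: 0.0
```

```bash
cat > look.py <<'E'
from h import *
import sys
s=snapshot("wrist"); save(s,sys.argv[1])
P=pts(s); h=cv2.cvtColor(s["pixels"],cv2.COLOR_RGB2HSV)
red=((h[...,0]<8)|(h[...,0]>172))&(h[...,1]>140)&(h[...,2]>60)&(P[...,2]>.06)&(P[...,2]<.25)
q=P[red]; v,u=np.nonzero(red); print(red.sum(),u.mean(),v.mean(),np.median(q,0),np.percentile(q,3,0),np.percentile(q,97,0))
st=sense(); print(st["eef_pos"],st["ft_force"],st["moment"])
E
python3 look.py w3
```

```text
2909 324.2571330354074 269.5218288071502 [0.46714673 0.07594259 0.19097953] [0.45010803 0.06510593 0.18337259] [0.48409416 0.08406292 0.19319572]
[0.46463853 0.06951198 0.20568194] [-0.17237358  0.78444329  0.12047882] [ 0.01736089 -0.03418813  0.00289166]
```

View pics/w3.png

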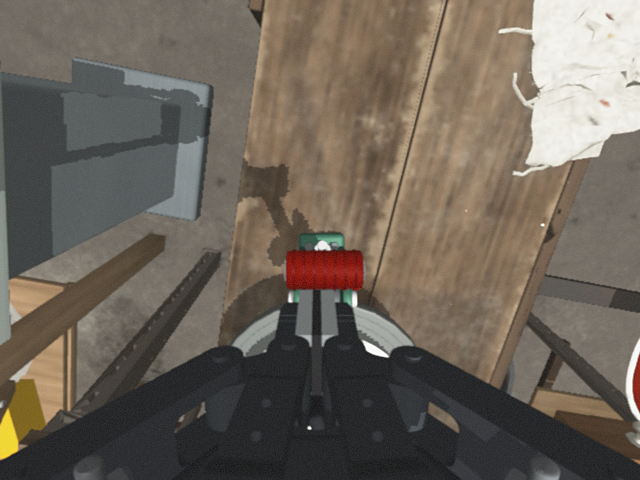

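The handle at (324,269) is still up. The fingertips are at (318,310), just inboard of the barrel or above it. I'll descend in small steps.

>>> drive_tool(motion=[{"gripper": 0,"x": 0.3,"y": 0,"z": 0.3,"twist": 0},{"gripper": 0,"x": 0.3,"y": 0,"z": 0.6,"twist": 0},{"gripper": 0,"x": 0.3,"y": 0,"z": 0.9,"twist": 0},{"gripper": 0,"x": 0.3,"y": 0,"z": 1.2,"twist": 0},{"gripper": 0,"x": 0.3,"y": 0,"z": 1.2,"twist": 0}])

```text
time_s: 3.47
eef_pos: [0.4645, 0.072, 0.1941]
ee_rot: [-3.14, -0.0, 1.761]
ft_force: [-0.6, -0.7, -0.1]
width: -0.0001
finger_force: 0.0
```

```bash
python3 look.py w4
```

```text
2753 324.1899745731929 279.8339992735198 [0.46804269 0.07735963 0.19074504] [0.44985194 0.06693964 0.18277099] [0.48436313 0.08434946 0.19315451]
[0.46465579 0.0719366  0.19442994] [-0.14959798 -0.62504001  0.36768818] [ 0.01090499 -0.01801093 -0.00105635]
```

```bash
python3 - <<'E'
from h import *
a=[]
for n in("scene","side"):
    s=snapshot(n); im=s["pixels"][150:300,200:400] if n=="scene" else s["pixels"][160:310,250:450]
    a.append(cv2.resize(im,(800,600),interpolation=cv2.INTER_CUBIC)[:, :, ::-1])
b=np.vstack([a[0][::2,::2],a[1][::2,::2]]); cv2.imwrite("pics/c5.png",b)
E
```

```text
(no output)
```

View pics/c5.png

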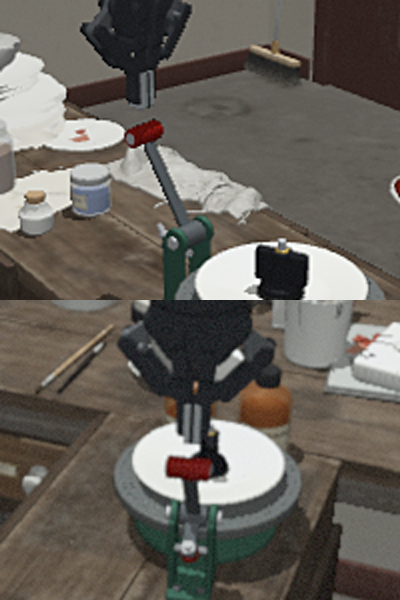

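The crop shows the fingertips hovering clear above the handle in both views: scene tip at (143,105) with the handle at (145,132), side tip at (190,438) with the handle at (188,467). The reported pose and the cameras disagree, so I'll measure the tip directly.

```bash
python3 - <<'E'
from h import *
rays=[];hr=[]
for n,o,c in(("scene",(200,150),(143,105)),("side",(250,160),(190,438-300))):
    s=snapshot(n); P=pts(s); u,v=o[0]+c[0]/2,o[1]+c[1]/2
    rays.append((s["R"],s["t"],(u-s["cx"])/s["fx"],(v-s["cy"])/s["fy"]))
    print(n,"tip depth pts",[P[int(v)-k,int(u)].round(3).tolist() for k in(0,2,4,7)])
    h=cv2.cvtColor(s["pixels"],cv2.COLOR_RGB2HSV)
    red=((h[...,0]<8)|(h[...,0]>172))&(h[...,1]>140)&(h[...,2]>60)&(P[...,2]>.15)&(P[...,2]<.22)
    y,x=np.nonzero(red); hr.append((s["R"],s["t"],(x.mean()-s["cx"])/s["fx"],(y.mean()-s["cy"])/s["fy"]))
for r in(rays,hr):
    A=[];b=[]
    for R,t,x,y in r:
        for k,w in((0,x),(1,y)): A.append(R[k]-w*R[2]); b.append(w*t[2]-t[k])
    sol=np.linalg.lstsq(np.array(A),np.array(b),rcond=None); print(sol[0],sol[1])
st=sense(); print(st["eef_pos"],st["joints"],st["width"])
E
```

```text
scene tip depth pts [[0.461, 0.064, 0.214], [0.46, 0.062, 0.219], [0.46, 0.061, 0.224], [0.46, 0.061, 0.23]]
side tip depth pts [[0.463, 0.082, 0.218], [0.463, 0.083, 0.223], [0.464, 0.081, 0.225], [0.463, 0.082, 0.232]]
[0.46663767 0.07039408 0.21036238] [4.18386285e-08]
[ 0.53792102 -0.08263136  0.1058099 ] [0.00230248]
[0.46520105 0.07190663 0.19506553] [ 6.08465945e-02  2.81078530e-02  2.00446754e+00 -4.98021650e-05
  1.10864593e+00 -1.29259953e-01] -0.00010871718247755817
```

The cameras put the tip at z≈0.212, where the state implies 0.176. The handle height from the cameras agrees with the stated geometry. I'll check the same offset in the start images before trusting either.

```bash
python3 - <<'E'
from h import *
for n,b in(("scene",(320,120,395,192)),("side",(235,120,320,185))):
    s=dict(np.load(n+".npz")); P=pts(s)[b[1]:b[3],b[0]:b[2]].reshape(-1,3)
    q=P[(abs(P[:,0]-.624)<.08)&(abs(P[:,1])<.03)&(P[:,2]>.12)]
    print(n,len(q),np.percentile(q[:,2],[0,1,3]),q[q[:,2]<np.percentile(q[:,2],3)].mean(0))
s=snapshot("scene"); P=pts(s).reshape(-1,3)
for (x,y) in((.5,.15),(.45,.2),(.42,-.0)):
    q=P[np.hypot(P[:,0]-x,P[:,1]-y)<.015]; print((x,y),np.median(q[:,2]) if len(q) else None)
E
```

```text
scene 2495 [0.24189616 0.24535143 0.25132191] [ 0.62714532 -0.00246784  0.24680352]
side 2781 [0.24332411 0.24926198 0.25489004] [0.63156828 0.00443411 0.2504773 ]
(0.5, 0.15) -0.0016496862107309377
(0.45, 0.2) -0.0018568786680143222
(0.42, -0.0) 0.5397316570125791
```

The offset is the same in both: shut, the true tips sit 17 mm above the reported TCP z, so it reads about 36 mm low. x and y agree. I'll trust the cameras from here, which puts contact 1.9 cm further down.

>>> drive_tool(motion=[{"gripper": 0,"x": 0,"y": 0.1,"z": 1.5,"twist": 0},{"gripper": 0,"x": 0,"y": 0.1,"z": 1.9,"twist": 0},{"gripper": 0,"x": 0.3,"y": 0.1,"z": 2.2,"twist": 0},{"gripper": 0,"x": 0.6,"y": 0.1,"z": 2.5,"twist": 0},{"gripper": 0,"x": 1.0,"y": 0.1,"z": 2.8,"twist": 0},{"gripper": 0,"x": 1.3,"y": 0.1,"z": 3.1,"twist": 0},{"gripper": 0,"x": 1.7,"y": 0.1,"z": 3.4,"twist": 0},{"gripper": 0,"x": 2.0,"y": 0.1,"z": 3.8,"twist": 0},{"gripper": 0,"x": 2.4,"y": 0.1,"z": 4.2,"twist": 0},{"gripper": 0,"x": 2.7,"y": 0.1,"z": 4.6,"twist": 0},{"gripper": 0,"x": 3.0,"y": 0.1,"z": 5.0,"twist": 0},{"gripper": 0,"x": 3.2,"y": 0.1,"z": 5.3,"twist": 0},{"gripper": 0,"x": 3.4,"y": 0.1,"z": 5.7,"twist": 0}])

```text
time_s: 4.85
eef_pos: [0.459, 0.1089, 0.1403]
ee_rot: [-3.141, -0.007, 1.759]
ft_force: [-6.3, 7.7, 13.6]
width: -0.0002
finger_force: 6.8
```

```bash
python3 look.py w6
```

```text
1491 324.30918846411805 297.94097920858485 [0.46698446 0.11348568 0.15337153] [0.44236275 0.10320348 0.14682302] [0.47866985 0.1182959  0.15805027]
[0.4590779  0.10896568 0.13955245] [-3.84669734  6.02564275 10.493162  ] [1.05651344 0.71811846 0.00132446]
```

>>> drive_tool(motion=[{"gripper": 0,"x": 0.5,"y": 0,"z": 0.2,"twist": 0},{"gripper": 0,"x": 0.8,"y": 0,"z": 0.6,"twist": 0},{"gripper": 0,"x": 1.0,"y": 0,"z": 1.0,"twist": 0},{"gripper": 0,"x": 1.2,"y": 0,"z": 1.4,"twist": 0},{"gripper": 0,"x": 1.35,"y": 0,"z": 1.8,"twist": 0},{"gripper": 0,"x": 1.5,"y": 0,"z": 2.2,"twist": 0},{"gripper": 0,"x": 1.6,"y": 0,"z": 2.5,"twist": 0},{"gripper": 0,"x": 1.6,"y": 0,"z": 2.7,"twist": 0},{"gripper": 0,"x": 1.6,"y": 0,"z": 2.7,"twist": 0}])

```text
time_s: 5.65
eef_pos: [0.4569, 0.1229, 0.112]
ee_rot: [3.141, -0.003, 1.76]
ft_force: [-1.1, 3.9, 5.4]
width: -0.0
finger_force: 2.2
```

```bash
python3 look.py w7
```

```text
1160 321.76724137931035 301.8060344827586 [0.4656742  0.12510781 0.12457002] [0.43990415 0.11512014 0.11699869] [0.47624129 0.13072605 0.12960575]
[0.45697045 0.12267543 0.11197331] [-1.18139926  3.9729925   4.67320762] [ 0.49770423  0.22669105 -0.01831087]
```

>>> drive_tool(motion=[{"gripper": 0,"x": 0.1,"y": 0,"z": 0.2,"twist": 0},{"gripper": 0,"x": 0.2,"y": 0,"z": 0.4,"twist": 0},{"gripper": 0,"x": 0.3,"y": 0,"z": 0.6,"twist": 0}])

```text
time_s: 5.95
eef_pos: [0.4566, 0.1246, 0.1061]
ee_rot: [3.14, -0.0, 1.761]
ft_force: [-1.0, 0.3, 6.3]
width: -0.0001
finger_force: 3.1
```

>>> drive_tool(motion=[{"gripper": 0,"x": 0.05,"y": 0,"z": 0.15,"twist": 0},{"gripper": 0,"x": 0.1,"y": 0,"z": 0.3,"twist": 0}])

```text
time_s: 6.12
eef_pos: [0.4565, 0.1255, 0.103]
ee_rot: [3.141, -0.0, 1.761]
ft_force: [-2.4, -0.2, 6.6]
width: -0.0002
finger_force: 3.1
```

>>> drive_tool(motion=[{"gripper": 0,"x": 0.05,"y": 0,"z": 0.15,"twist": 0},{"gripper": 0,"x": 0.1,"y": 0,"z": 0.3,"twist": 0}])

```text
time_s: 6.28
eef_pos: [0.4563, 0.1263, 0.1]
ee_rot: [3.141, 0.0, 1.761]
ft_force: [-0.8, -0.1, 6.5]
width: -0.0001
finger_force: 3.0
```

Handle centre is at about 0.107, with steady drag of 6.5 N and no contact yet.

>>> drive_tool(motion=[{"gripper": 0,"x": 0,"y": 0,"z": 0.15,"twist": 0},{"gripper": 0,"x": 0.05,"y": 0,"z": 0.3,"twist": 0}])

```text
time_s: 6.45
eef_pos: [0.4562, 0.1269, 0.097]
ee_rot: [3.141, -0.0, 1.761]
ft_force: [-1.9, -0.5, 5.5]
width: 0.0003
finger_force: 3.1
```

>>> drive_tool(motion=[{"gripper": 0,"x": 0,"y": 0,"z": 0.15,"twist": 0},{"gripper": 0,"x": 0.05,"y": 0,"z": 0.3,"twist": 0}])

```text
time_s: 6.62
eef_pos: [0.4561, 0.1275, 0.094]
ee_rot: [3.141, -0.0, 1.761]
ft_force: [-1.9, -0.2, 5.9]
width: 0.0002
finger_force: 3.1
```

>>> drive_tool(motion=[{"gripper": 0,"x": 0,"y": 0,"z": 0.1,"twist": 0},{"gripper": 0,"x": 0,"y": 0,"z": 0.2,"twist": 0}])

```text
time_s: 6.78
eef_pos: [0.456, 0.1278, 0.092]
ee_rot: [3.141, -0.001, 1.76]
ft_force: [-2.1, 1.5, 6.7]
width: -0.0002
finger_force: 3.2
```

>>> drive_tool(motion=[{"gripper": 0,"x": 0.05,"y": 0,"z": 0.1,"twist": 0},{"gripper": 0,"x": 0.05,"y": 0,"z": 0.2,"twist": 0}])

```text
time_s: 6.95
eef_pos: [0.4559, 0.1281, 0.09]
ee_rot: [3.141, -0.001, 1.761]
ft_force: [-1.1, 1.3, 6.3]
width: 0.0002
finger_force: 3.1
```

>>> drive_tool(motion=[{"gripper": 0,"x": 0,"y": 0,"z": 0.1,"twist": 0},{"gripper": 0,"x": 0,"y": 0,"z": 0.2,"twist": 0}])

```text
time_s: 7.12
eef_pos: [0.4559, 0.1284, 0.088]
ee_rot: [3.141, -0.001, 1.76]
ft_force: [-2.5, 3.0, 6.9]
width: 0.0001
finger_force: 3.2
```

>>> drive_tool(motion=[{"gripper": 0,"x": 0,"y": 0,"z": 0.1,"twist": 0},{"gripper": 0,"x": 0,"y": 0,"z": 0.2,"twist": 0}])

```text
time_s: 7.28
eef_pos: [0.4559, 0.1286, 0.086]
ee_rot: [3.141, -0.002, 1.76]
ft_force: [-2.4, 3.7, 6.4]
width: -0.0002
finger_force: 3.2
```

>>> drive_tool(motion=[{"gripper": 0,"x": 0.1,"y": 0,"z": 0.1,"twist": 0},{"gripper": 0,"x": 0.1,"y": 0,"z": 0.2,"twist": 0}])

```text
time_s: 7.45
eef_pos: [0.4558, 0.1289, 0.084]
ee_rot: [3.141, -0.0, 1.761]
ft_force: [-1.3, 0.7, 6.6]
width: 0.0001
finger_force: 3.1
```

>>> drive_tool(motion=[{"gripper": 0,"x": 0,"y": 0,"z": 0.1,"twist": 0},{"gripper": 0,"x": 0,"y": 0,"z": 0.2,"twist": 0}])

```text
time_s: 7.62
eef_pos: [0.4558, 0.1291, 0.0822]
ee_rot: [3.141, -0.001, 1.761]
ft_force: [-2.6, 1.7, 8.8]
width: 0.0001
finger_force: 4.3
```

>>> drive_tool(motion=[{"gripper": 0,"x": 0,"y": 0,"z": 0.1,"twist": 0},{"gripper": 0,"x": 0,"y": 0,"z": 0.2,"twist": 0}])

```text
time_s: 7.78
eef_pos: [0.4558, 0.1292, 0.0806]
ee_rot: [3.141, -0.001, 1.761]
ft_force: [-3.6, 1.6, 11.6]
width: 0.0002
finger_force: 5.7
```

>>> drive_tool(motion=[{"gripper": 0,"x": 0,"y": 0,"z": 0.1,"twist": 0},{"gripper": 0,"x": 0,"y": 0,"z": 0.2,"twist": 0},{"gripper": 0,"x": 0,"y": 0,"z": 0.2,"twist": 0}])

```text
time_s: 8.03
eef_pos: [0.4558, 0.1294, 0.0789]
ee_rot: [3.141, -0.001, 1.761]
ft_force: [-4.5, 1.9, 12.7]
width: 0.0001
finger_force: 6.1
```

>>> drive_tool(motion=[{"gripper": 0,"x": 0,"y": 0,"z": 0.1,"twist": 0},{"gripper": 0,"x": 0,"y": 0,"z": 0.2,"twist": 0}])

```text
time_s: 8.2
eef_pos: [0.4559, 0.1295, 0.0774]
ee_rot: [3.141, -0.001, 1.76]
ft_force: [-5.1, 1.7, 17.4]
width: -0.0002
finger_force: 8.9
```

>>> drive_tool(motion=[{"gripper": 0,"x": 0,"y": 0,"z": -2,"twist": 0},{"gripper": 0,"x": 0,"y": 0,"z": -6,"twist": 0},{"gripper": 0,"x": 0,"y": 0,"z": -10,"twist": 0},{"gripper": 0,"x": -2,"y": 0,"z": -12,"twist": 0},{"gripper": 50,"x": -6,"y": 0,"z": -12,"twist": 0},{"gripper": 50,"x": -10,"y": 0,"z": -12,"twist": 0},{"gripper": 50,"x": -14,"y": 0,"z": -12,"twist": 0},{"gripper": 50,"x": -18,"y": 0,"z": -12,"twist": 0},{"gripper": 50,"x": -22,"y": -0.2,"z": -12,"twist": 0},{"gripper": 50,"x": -23.5,"y": -0.4,"z": -12,"twist": 0},{"gripper": 50,"x": -23.5,"y": -0.4,"z": -12,"twist": 0},{"gripper": 50,"x": -23.5,"y": -0.4,"z": -12,"twist": 0}])

```text
time_s: 9.2
eef_pos: [0.4953, -0.1036, 0.1947]
ee_rot: [-3.141, -0.001, 1.758]
ft_force: [-0.2, 0.3, 0.1]
width: 0.0433
finger_force: 0.0
```

```bash
python3 - <<'E'
from h import *
s=snapshot("wrist"); save(s,"w8"); P=pts(s)
for z0,z1 in((.098,.118),):
  m=(P[...,2]>z0)&(P[...,2]<z1)&(np.hypot(P[...,0]-.497,P[...,1]+.102)<.045)&(s["pixels"].max(-1)<70)
  v,u=np.nonzero(m); q=P[m]; print(m.sum(),u.mean(),v.mean(),np.median(q[:,2]),q.mean(0),cv2.minAreaRect((q[:,:2]*1000).astype(np.float32)))
s=snapshot("side"); P=pts(s); h=cv2.cvtColor(s["pixels"],cv2.COLOR_RGB2HSV)
red=((h[...,0]<8)|(h[...,0]>172))&(h[...,1]>140)&(h[...,2]>60)&(P[...,2]>.06)&(P[...,2]<.25); print("handle",np.median(P[red],0))
print(sense()["eef_pos"],sense()["ee_rot"],sense()["joints"])
E
```

```text
1366 326.65226939970717 230.12152269399706 0.1139378887575655 [ 0.50084605 -0.09612087  0.11305609] ((501.72882080078125, -99.05075073242188), (20.268321990966797, 49.643028259277344), 37.86841583251953)
handle [0.45698267 0.12750113 0.09339495]
[ 0.49513525 -0.10195492  0.19457074] [-3.14078415e+00 -1.02225163e-03  1.76140230e+00] [-2.89584139e-01  9.97527636e-02  1.92906945e+00  5.94077705e-04
  1.11395980e+00 -4.80452899e-01]
```

View pics/w8.png

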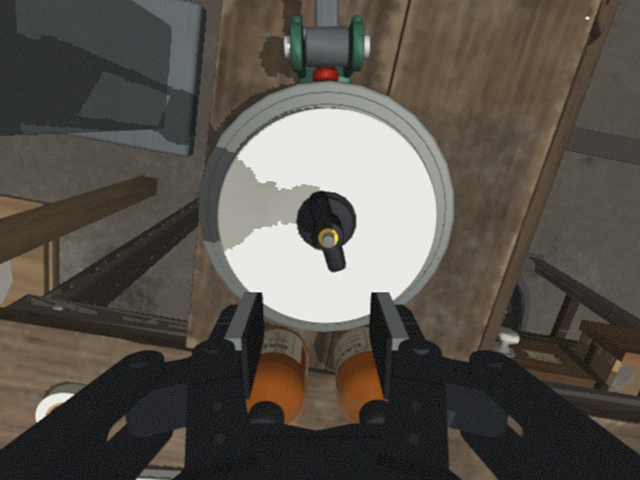

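The wrist picture shows the nut's wing running from (320,200) to (338,265), about 15° off the tool's x axis, with the stud at (327,238). The brake handle stays down at z≈0.093.

```bash
python3 - <<'E'
from h import *
s=snapshot("wrist"); np.savez("w9.npz",**s); P=pts(s)
m=(P[...,2]>.109)&(P[...,2]<.119)&(np.hypot(P[...,0]-.497,P[...,1]+.102)<.045)
q=P[m][:,:2]; print(m.sum(),np.median(P[m][:,2]))
(c,sz,a)=cv2.minAreaRect((q*1000).astype(np.float32)); print(c,sz,a)
vx,vy,x,y=cv2.fitLine((q*1000).astype(np.float32),cv2.DIST_HUBER,0,.01,.01).ravel(); print(np.degrees(np.arctan2(vy,vx)),x,y)
w=(abs(P[...,2]-.081)<.004)&(s["pixels"].min(-1)>90)
print(cv2.minEnclosingCircle((P[w][:,:2]*1000).astype(np.float32)))
t=sense(); yaw=t["ee_rot"][2]; print(np.degrees(yaw),t["eef_pos"])
d=np.array(c)/1000-t["eef_pos"][:2]; print("tool xy",d@[np.cos(yaw),np.sin(yaw)],d@[np.sin(yaw),-np.cos(yaw)])
E
```

```text
1523 0.11415083778659428
(502.31634521484375, -99.62016296386719) (20.288969039916992, 50.81468200683594) 17.078413009643555
-62.366844 501.65036 -97.80404
((502.39520263671875, -100.31416320800781), 80.52873229980469)
100.97212587005029 [ 0.49516832 -0.10163768  0.19461338]
tool xy 0.0006201376483144932 0.007401357262253482
```

>>> drive_tool(motion=[{"gripper": 50,"x": 0.1,"y": 0.5,"z": 0,"twist": -7},{"gripper": 50,"x": 0.1,"y": 0.5,"z": 3,"twist": -14},{"gripper": 50,"x": 0.1,"y": 0.5,"z": 6,"twist": -15.5},{"gripper": 50,"x": 0.1,"y": 0.5,"z": 9,"twist": -15.5},{"gripper": 50,"x": 0.1,"y": 0.5,"z": 11,"twist": -15.5},{"gripper": 50,"x": 0.1,"y": 0.5,"z": 12.4,"twist": -15.5},{"gripper": 50,"x": 0.1,"y": 0.5,"z": 12.4,"twist": -15.5},{"gripper": 50,"x": 0.1,"y": 0.5,"z": 12.4,"twist": -15.5}])

```text
time_s: 10.02
eef_pos: [0.4996, -0.0995, 0.0703]
ee_rot: [-3.14, -0.002, 2.033]
ft_force: [-0.3, -0.9, 0.5]
width: 0.0427
finger_force: 0.0
```

>>> drive_tool(motion=[{"gripper": 0,"x": 0,"y": 0,"z": 0,"twist": 0},{"gripper": 0,"x": 0,"y": 0,"z": 0,"twist": 0},{"gripper": 0,"x": 0,"y": 0,"z": 0,"twist": 0},{"gripper": 0,"x": 0,"y": 0,"z": 0,"twist": 0},{"gripper": 0,"x": 0,"y": 0,"z": 0,"twist": 0},{"gripper": 0,"x": 0,"y": 0,"z": 0,"twist": 0}], squeeze=60)

```text
time_s: 10.52
eef_pos: [0.5023, -0.1008, 0.0727]
ee_rot: [3.138, 0.002, 2.032]
ft_force: [1.6, 4.4, 6.5]
width: 0.0118
finger_force: 62.4
```

```bash
python3 - <<'E'
from h import *
s=snapshot("wrist"); save(s,"w10")
t=sense(); print(t["ft_force"],t["moment"],t["width"],t["finger_force"],np.degrees(t["ee_rot"]))
E
```

```text
[1.41833386 4.0185503  6.32523606] [ 0.62035229 -0.1788278   0.28844592] 0.01164727985064856 62.36500382423401 [1.79787864e+02 1.01724589e-01 1.16407979e+02]
```

View pics/w10.png

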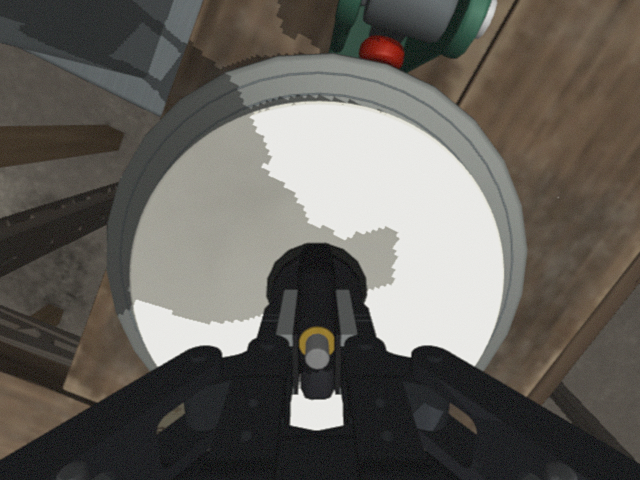

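The wing is held between the pads, with the stud at (317,350). I'll re-centre slightly and start turning.

>>> drive_tool(motion=[{"gripper": 0,"x": -0.1,"y": 0.2,"z": -0.2,"twist": 0},{"gripper": 0,"x": -0.1,"y": 0.2,"z": -0.2,"twist": 3},{"gripper": 0,"x": -0.1,"y": 0.2,"z": -0.2,"twist": 6},{"gripper": 0,"x": -0.1,"y": 0.2,"z": -0.2,"twist": 9},{"gripper": 0,"x": -0.1,"y": 0.2,"z": -0.2,"twist": 12},{"gripper": 0,"x": -0.1,"y": 0.2,"z": -0.2,"twist": 15},{"gripper": 0,"x": -0.1,"y": 0.2,"z": -0.2,"twist": 18}])

```text
time_s: 11.15
eef_pos: [0.5021, -0.1008, 0.0727]
ee_rot: [-3.141, -0.0, 1.715]
ft_force: [0.3, 3.1, 0.7]
width: 0.0116
finger_force: 61.6
```

```bash
cat > m.py <<'E'
from h import *
t=sense(); print(t["ft_force"],t["moment"],t["width"],t["finger_force"],np.degrees(t["ee_rot"]),t["eef_pos"])
E
python3 m.py
```

```text
[0.34842902 3.06316588 0.73139482] [ 0.39789803 -0.16215096  0.33547831] 0.011648287516801775 61.585800647735596 [-1.79944190e+02 -2.24357082e-02  9.82907542e+01] [ 0.50212911 -0.10075626  0.07273305]
```

>>> drive_tool(motion=[{"gripper": 0,"x": 0,"y": 0,"z": 0,"twist": 3},{"gripper": 0,"x": 0,"y": 0,"z": 0,"twist": 6},{"gripper": 0,"x": 0,"y": 0,"z": 0,"twist": 9},{"gripper": 0,"x": 0,"y": 0,"z": 0,"twist": 12},{"gripper": 0,"x": 0,"y": 0,"z": 0,"twist": 15},{"gripper": 0,"x": 0,"y": 0,"z": 0,"twist": 18}])

```text
time_s: 11.65
eef_pos: [0.5019, -0.1008, 0.0727]
ee_rot: [-3.14, -0.0, 1.401]
ft_force: [0.1, 2.9, 1.1]
width: 0.0117
finger_force: 61.6
```

```bash
python3 m.py
```

```text
[0.12155529 2.87307336 1.0939995 ] [ 0.37629111 -0.07831172  0.20312375] 0.011689789992598636 61.64761662483215 [-1.79912204e+02 -9.52160828e-04  8.02869781e+01] [ 0.50191665 -0.10079117  0.07272455]
```

>>> drive_tool(motion=[{"gripper": 0,"x": 0,"y": 0,"z": 0,"twist": 2},{"gripper": 0,"x": 0,"y": 0,"z": 0,"twist": 4}])

```text
time_s: 11.82
eef_pos: [0.5019, -0.1008, 0.0727]
ee_rot: [-3.14, 0.0, 1.332]
ft_force: [0.2, 2.4, 0.0]
width: 0.0116
finger_force: 61.7
```

```bash
python3 m.py
```

```text
[0.21507421 2.38314144 0.00282216] [0.32022036 0.01882619 0.28531465] 0.011589135949103387 61.65269136428833 [-1.79904780e+02  2.41180116e-03  7.63321581e+01] [ 0.50186267 -0.10075719  0.07271154]
```

>>> drive_tool(motion=[{"gripper": 0,"x": 0,"y": 0,"z": 0,"twist": 2},{"gripper": 0,"x": 0,"y": 0,"z": 0,"twist": 4},{"gripper": 0,"x": 0,"y": 0,"z": 0,"twist": 6}])

```text
time_s: 12.07
eef_pos: [0.5018, -0.1008, 0.0727]
ee_rot: [-3.14, 0.0, 1.228]
ft_force: [0.7, 2.1, 0.9]
width: 0.0116
finger_force: 61.7
```

```bash
python3 m.py
```

```text
[0.67184452 2.11543131 0.93698992] [0.40326674 0.05192853 0.32199379] 0.011591054616222797 61.67791485786438 [-1.79899886e+02  1.42208390e-02  7.03354492e+01] [ 0.5018138  -0.10076878  0.07272374]
```

>>> drive_tool(motion=[{"gripper": 0,"x": 0,"y": 0,"z": 0,"twist": 2},{"gripper": 0,"x": 0,"y": 0,"z": 0,"twist": 4},{"gripper": 0,"x": 0,"y": 0,"z": 0,"twist": 6}])

```text
time_s: 12.32
eef_pos: [0.5018, -0.1007, 0.0728]
ee_rot: [-3.14, 0.001, 1.127]
ft_force: [-0.3, 2.4, 0.9]
width: 0.0116
finger_force: 67.8
```

```bash
python3 m.py
```

```text
[-0.31784908  2.4231197   0.89708634] [ 0.52547263 -0.00828169  1.15463725] 0.011574026535878829 67.8014624118805 [-1.79904436e+02  7.10046239e-02  6.45742483e+01] [ 0.5017604  -0.10074106  0.07275675]
```

The moment jumped from 0.3 to 1.15 N m after about 52°, so the nut is home. I'll let go and go back to the handle.

>>> drive_tool(motion=[{"gripper": 50,"x": 0,"y": 0,"z": 0,"twist": 0},{"gripper": 50,"x": 0,"y": 0,"z": 0,"twist": 0},{"gripper": 50,"x": 0,"y": 0,"z": 0,"twist": 0},{"gripper": 50,"x": 0,"y": 0,"z": 0,"twist": 0},{"gripper": 75,"x": 0,"y": 0,"z": -3,"twist": 0},{"gripper": 75,"x": 0,"y": 0,"z": -6.5,"twist": 0},{"gripper": 75,"x": 0,"y": 0,"z": -10,"twist": 0},{"gripper": 75,"x": 3,"y": -2,"z": -12,"twist": -7},{"gripper": 75,"x": 6,"y": -4,"z": -12,"twist": -14},{"gripper": 75,"x": 9,"y": -6.5,"z": -12,"twist": -21},{"gripper": 75,"x": 12,"y": -9,"z": -12,"twist": -28},{"gripper": 75,"x": 15,"y": -11,"z": -12,"twist": -35},{"gripper": 75,"x": 18,"y": -13.5,"z": -12,"twist": -36.5},{"gripper": 75,"x": 18.7,"y": -13.9,"z": -12,"twist": -36.5},{"gripper": 75,"x": 18.7,"y": -13.9,"z": -12,"twist": -36.5},{"gripper": 75,"x": 18.7,"y": -13.9,"z": -12,"twist": -36.5}])

```text
time_s: 13.65
eef_pos: [0.4581, 0.1275, 0.1929]
ee_rot: [3.142, 0.001, 1.762]
ft_force: [-0.2, -1.2, 0.2]
width: 0.0642
finger_force: 0.0
```

```bash
python3 look.py w11
```

```text
1434 313.98326359832635 237.8542538354254 [0.45741693 0.12401474 0.09582502] [0.44052461 0.11291379 0.08902766] [0.47445733 0.13259236 0.09803417]
[0.45829064 0.12688163 0.1928646 ] [-0.17848316 -0.33116259 -0.64591852] [ 0.0233546   0.00552851 -0.01107317]
```

View pics/w11.png

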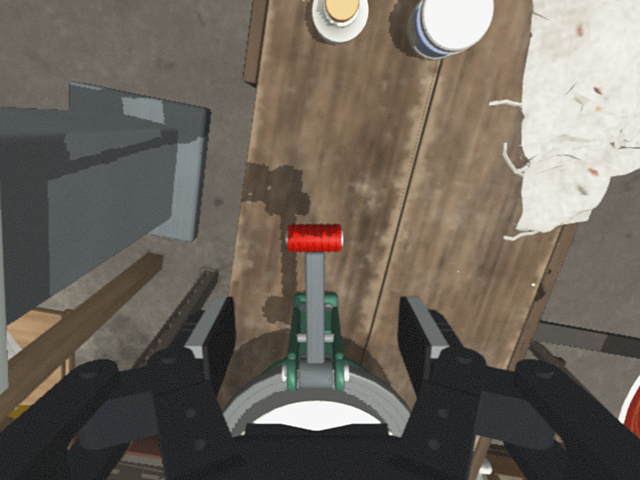

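The wrist picture shows the handle at (315,238), still down, with its barrel centred between the open fingers. The pot (340,15) and jar (452,20) are well clear. I'll go down and grip the barrel by its ends.

>>> drive_tool(motion=[{"gripper": 75,"x": -0.4,"y": 0,"z": 4,"twist": 0},{"gripper": 75,"x": -0.4,"y": 0,"z": 8,"twist": 0},{"gripper": 75,"x": -0.4,"y": 0,"z": 11,"twist": 0},{"gripper": 75,"x": -0.4,"y": 0,"z": 13,"twist": 0},{"gripper": 75,"x": -0.4,"y": 0,"z": 14.6,"twist": 0},{"gripper": 75,"x": -0.4,"y": 0,"z": 14.6,"twist": 0},{"gripper": 30,"x": -0.4,"y": 0,"z": 14.6,"twist": 0},{"gripper": 30,"x": -0.4,"y": 0,"z": 14.6,"twist": 0},{"gripper": 30,"x": -0.4,"y": 0,"z": 14.6,"twist": 0},{"gripper": 30,"x": -0.4,"y": 0,"z": 14.6,"twist": 0},{"gripper": 30,"x": -0.4,"y": 0,"z": 14.6,"twist": 0}], squeeze=50)

```text
time_s: 14.62
eef_pos: [0.4575, 0.1224, 0.0478]
ee_rot: [-3.138, 0.002, 1.762]
ft_force: [-3.8, -4.1, 1.4]
width: 0.0371
finger_force: 50.4
```

```bash
python3 m.py
```

```text
[-3.80177071 -4.09974238  1.4451705 ] [-0.67724955  0.75687529  0.03883962] 0.03709898483276969 50.395182967185974 [-1.79814728e+02  8.76421382e-02  1.00933231e+02] [0.45752476 0.12244455 0.04780692]
```

>>> drive_tool(motion=[{"gripper": 30,"x": 0,"y": 0,"z": -0.5,"twist": 0},{"gripper": 30,"x": -0.05,"y": 0,"z": -1.1,"twist": 0},{"gripper": 30,"x": -0.15,"y": 0,"z": -1.8,"twist": 0},{"gripper": 30,"x": -0.25,"y": 0,"z": -2.5,"twist": 0},{"gripper": 30,"x": -0.45,"y": 0,"z": -3.3,"twist": 0},{"gripper": 30,"x": -0.65,"y": 0,"z": -4.05,"twist": 0},{"gripper": 30,"x": -1.0,"y": 0,"z": -4.9,"twist": 0},{"gripper": 30,"x": -1.45,"y": 0,"z": -5.8,"twist": 0},{"gripper": 30,"x": -2.0,"y": 0,"z": -6.6,"twist": 0},{"gripper": 30,"x": -2.55,"y": 0,"z": -7.35,"twist": 0},{"gripper": 30,"x": -3.2,"y": 0,"z": -8.1,"twist": 0},{"gripper": 30,"x": -3.2,"y": 0,"z": -8.1,"twist": 0}])

```text
time_s: 15.62
eef_pos: [0.4638, 0.092, 0.1297]
ee_rot: [-3.139, -0.001, 1.76]
ft_force: [-8.5, -0.9, -1.3]
width: 0.0367
finger_force: 52.9
```

```bash
python3 look.py w12; python3 m.py
```

```text
6014 315.7324575989358 328.8495177918191 [0.46281954 0.09814293 0.17242004] [0.44569784 0.08711536 0.16321431] [0.48007968 0.10552883 0.17478328]
[0.46376938 0.09202479 0.12968063] [-7.50712519 -0.9329885  -0.89178881] [0.32015644 1.24695589 0.18351077]
[-7.50712519 -0.9329885  -0.89178881] [0.32015644 1.24695589 0.18351077] 0.036651744509041066 52.86934554576874 [-1.79851336e+02 -4.51774415e-02  1.00875835e+02] [0.46376938 0.09202479 0.12968063]
```

>>> drive_tool(motion=[{"gripper": 30,"x": -0.4,"y": -0.1,"z": -0.4,"twist": 0},{"gripper": 30,"x": -0.8,"y": -0.2,"z": -0.8,"twist": 0},{"gripper": 30,"x": -1.2,"y": -0.2,"z": -1.1,"twist": 0},{"gripper": 30,"x": -1.5,"y": -0.2,"z": -1.35,"twist": 0},{"gripper": 30,"x": -1.8,"y": -0.2,"z": -1.55,"twist": 0}])

```text
time_s: 16.08
eef_pos: [0.4671, 0.0751, 0.1445]
ee_rot: [3.139, -0.002, 1.76]
ft_force: [-1.8, 6.3, -9.8]
width: 0.037
finger_force: 51.1
```

>>> drive_tool(motion=[{"gripper": 30,"x": -0.2,"y": 0,"z": -0.1,"twist": 0},{"gripper": 30,"x": -0.35,"y": 0,"z": -0.2,"twist": 0}])

```text
time_s: 16.25
eef_pos: [0.4677, 0.072, 0.1465]
ee_rot: [3.139, -0.003, 1.759]
ft_force: [-1.8, 5.6, -9.0]
width: 0.0369
finger_force: 51.0
```

```bash
python3 look.py w13
```

```text
5939 316.08688331368916 321.36117191446374 [0.46634335 0.08023892 0.18847243] [0.44912033 0.06931303 0.17973862] [0.48351739 0.08782924 0.19082535]
[0.46775543 0.07175488 0.1466933 ] [-2.96228847  5.94247111 -9.18905352] [ 1.22151823  0.46989453 -0.0025907 ]
```

>>> drive_tool(motion=[{"gripper": 30,"x": -0.2,"y": 0,"z": -0.15,"twist": 0},{"gripper": 30,"x": -0.4,"y": 0,"z": -0.25,"twist": 0},{"gripper": 30,"x": -0.4,"y": 0,"z": -0.25,"twist": 0}])

```text
time_s: 16.55
eef_pos: [0.4686, 0.0678, 0.1491]
ee_rot: [3.139, -0.003, 1.759]
ft_force: [-2.6, 5.7, -8.4]
width: 0.0369
finger_force: 51.2
```

>>> drive_tool(motion=[{"gripper": 30,"x": -0.1,"y": 0,"z": -0.05,"twist": 0},{"gripper": 30,"x": -0.2,"y": 0,"z": -0.1,"twist": 0}])

```text
time_s: 16.72
eef_pos: [0.4686, 0.0672, 0.1495]
ee_rot: [3.139, -0.005, 1.759]
ft_force: [-1.8, 11.5, -13.8]
width: 0.0369
finger_force: 51.4
```

```bash
python3 look.py w14
```

```text
5922 316.2987166497805 319.45862884160755 [0.46723972 0.07593715 0.19134464] [0.44998061 0.06479601 0.18287491] [0.48437023 0.08354329 0.1936232 ]
[0.46863396 0.06718827 0.14951848] [ -2.36329693  10.97506335 -10.95155354] [ 1.7734553   0.31421884 -0.06141501]
```

The lever is against its stop: force rose and the handle is back at its original pose. I'll open and retreat.

>>> drive_tool(motion=[{"gripper": 75,"x": 0,"y": 0,"z": 0,"twist": 0},{"gripper": 75,"x": 0,"y": 0,"z": 0,"twist": 0},{"gripper": 75,"x": 0,"y": 0,"z": 0,"twist": 0},{"gripper": 75,"x": 0,"y": 0,"z": 0,"twist": 0},{"gripper": 75,"x": 0,"y": 0,"z": -3,"twist": 0},{"gripper": 75,"x": 0,"y": 0,"z": -6,"twist": 0},{"gripper": 75,"x": 0,"y": 0,"z": -10,"twist": 0},{"gripper": 75,"x": 0,"y": 0,"z": -12,"twist": 0},{"gripper": 75,"x": 0,"y": 0,"z": -12,"twist": 0},{"gripper": 75,"x": 0,"y": 0,"z": -12,"twist": 0}])

```text
time_s: 17.6
eef_pos: [0.4701, 0.0646, 0.2717]
ee_rot: [3.135, 0.002, 1.761]
ft_force: [0.0, -0.6, 0.0]
width: 0.0639
finger_force: 0.0
```

```bash
python3 look.py w15; python3 - <<'E'
from h import *
s=snapshot("scene"); o=np.load("scene.npz"); 
im=np.hstack([o["pixels"][190:400,180:460],s["pixels"][190:400,180:460]])[:,:,::-1]
cv2.imwrite("pics/cmp.png",cv2.resize(im,None,fx=1.4,fy=1.4))
E
```

```text
1622 313.63070283600496 225.1892725030826 [0.46721066 0.07439056 0.19160423] [0.45043843 0.06388225 0.18477077] [0.48416745 0.08289976 0.19389625]
[0.46860793 0.06465641 0.26968262] [-0.47229558 -0.36524698 -1.17415637] [-0.01934218 -0.01405384 -0.00038585]
```

View pics/cmp.png

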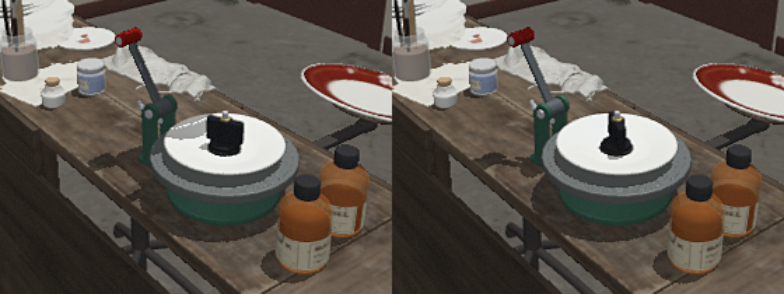

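The before/after comparison shows the lever fully up (handle at (520,37) in the right half), the nut turned at (616,133), and the bottles, jar and pot where they were.

```bash
python3 -c "
from cell import *
print(finish_job())"
```

```text
the job is handed in; nothing more can be done
None
```

The job is handed in: brake pressed to about 17–18 N (it held when released), nut turned clockwise about 52° to its hard stop, lever back up against its stop, nothing else visibly moved, 17.6 s on the robot's clock after the last move.

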